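Set up the clockwork tin display on the shop counter

ROBOT

A 6-joint arm with a two-finger parallel gripper is mounted at the origin on the work surface. World frame = base frame: x ahead of the robot, y to its left, z up, the work surface at z = 0. Lengths are in m, angles in rad, forces in N, time in s.
With the tool pointing down it reaches from about 0.325 to 0.85 m from the base axis. Payload 15.5 kg.
Tool frame: the origin (TCP) lies at the very end of the fingers, on their centre line; the grasp point (between the pads) lies 19 mm behind it; z points along the fingers, y is the line along which they close (so a half turn about z gives the same grasp; the last joint's range is limited). The gripper opens to 91 mm and grips with 3 to 60 N. Pads are 32 mm wide; open, the fingers measure 118 mm over their backs; the gripper's body (76 mm by 178 mm) begins 60 mm behind the grasp point.
Start: joints at [1.236, 0.494, 1.345, -0, 1.302, -0.096], TCP at [0.148, 0.607, 0.214] pointing down, gripper open.
Joint ranges: [-2.91, 2.91], [-0.82, 2.16], [0.22, 2.67], [-1.22, 4.37], [0.12, 2.79], [-3.08, 3.08]. Speed limits (rad/s): [1.89, 1.89, 2.57, 3.01, 3.01, 3.01].

INTERFACE

Orientations are given as a 3x3 rotation matrix whose columns are the frame's x, y, z axes.
In Python, from station import env gives the robot as it stands. Calls block until the motion is done:
- env.move_pose(position, orientation): joint-space move of the TCP to a pose.
- env.move_straight(position, ori=None, feed=0.15, max_force=None): straight line of the TCP; ori=None keeps the orientation; feed is the mean speed in m/s. With max_force (N) it stops when the force on the tool has changed by that much, and returns True; else False.
- env.set_joints(angles): joint-space move.
- env.release() and env.grab(force=None): open the fingers fully, or close them until they stop; force is the grip in N (None keeps the last).
- env.wait(seconds).
- env.solve_ik(position, orientation): joint angles nearest the present ones, or None.
- env.read_state(): the state.
- env.grab_frame(name): name is "side" or "top"; returns the picture (480x640x3 uint8, red, green, blue); there is no depth.
- env.camera_info(name): a dict with "vertical_fov" (degrees; the focal length in pixels is half the picture's height over the tangent of half this angle, whatever the lens; pixels are square), "cx", "cy" (the principal point, pixels), "pose" (4x4, takes a point from camera to world coordinates). Camera axes: x right, y down, z forward; pixel columns grow to the right and rows downward; lengths in m; the calibration is good to about 2 mm. A picture is of the moment at which its call begins. camera_info takes no time and is no camera call.
A pose or a line that the arm cannot do raises env.PlanningError and nothing moves.
- env.job_done(): hands the job in; it is judged then, once.
The state is a dict: "time_s": time; "joints": joint angles; "qvel": joint speeds; "tau": joint torques, N m; "ee_pos": TCP position; "tool_rot": TCP orientation; "ft_force": force on the tool from outside, world axes, zero at the start; "ft_torque": the same for the moment, N m; "grip_width": finger opening in m; "gripper_force": force on a finger pad.
Only numpy, scipy, OpenCV 4.12 (cv2) and the standard library are available. Lean on these libraries where they do the work, as an engineer would, in place of code of your own. Each camera call takes 0.05 s, during which the arm holds its last target. There are 200 camera calls.

TASK

Get the tin display ready. First turn the white four-legged stand in place on its wooden plinth without lifting it more than a centimetre or so, until its short brass leg stands on the brass stud, so that all four feet bear and it sits level without rocking, and let go of it. Then put every yellow tin that is on the counter on the stand's tray, lying flat on the tray floor lid up and not stacked; and, at any time, wind the plinth's key clockwise turn by turn until it is fully wound against its stop. Leave the two honey jars where they are.

Things in the scene. Friction and masses are not known exactly. Their poses are not given: they have to be found in the camera images.
- plinth: dark wooden plinth fixed to the counter: a round disc 320 mm across, 35 mm high, with an ear 90 mm wide reaching to y = -250 mm. Origin at the centre of the disc's underside; z up. Its flat top carries a brass stud on the +x side and the key on the ear at x = 0, y = -215 mm
- stud (a point): centre of the top of the brass levelling stud on the plinth, 128 mm from the plinth's centre on its +x side; a low cone 6 mm high, flat top 32 mm across, sloping flank to 50 mm across at its foot
- stand: white round stand, 0.55 kg, loose on the plinth. Origin on its axis in the plane of the three long feet (35 mm over the counter when level), z up. Four legs 16 mm thick, 128 mm from the axis at +x (brass, short), +y, -x, -y (steel). It starts nearly centred on the plinth, 20 to 75 degrees anticlockwise of its proper place; turning straight back, no steel leg meets the stud
- handle (a point): grip point in the wooden handle in the middle of the stand: an upright block 50 mm along the stand's x, 14 mm thick along its y, rising 52 mm from the tray floor; this point is on the stand's axis 34 mm above the tray floor, 18 mm under the handle's top
- short_foot (a point): centre of the underside of the brass leg, which ends 6 mm higher than the steel ones: off the stud the stand tips about 0.05 rad towards it and rocks; with this foot on the 6 mm stud and the others on the plinth top all four bear and it is level
- tray (a point): centre of the tray floor on the stand's axis, 32 mm above the stand's origin; the flat floor is 113 mm in radius with a rim 8 mm high, and the tray is 6 mm thick. Legs show just outside the rim
- key (a joint): winding angle of the key, rad: 0 slack, 7 fully wound against the stop; grows as the key is turned clockwise seen from above. A weak spring resists (about 0.06 to 0.1 N m in all) and its ratchet keeps the key where it is left. It starts between 0 and 0.8. At 0 its wing lies along the plinth's x, at value v it is turned clockwise by v from that
- key_grip (a point): grip point on the key's vertical axis, 67 mm over the counter: the brass wing is an upright plate 44 mm long, 10 mm thick, from 49 to 83 mm over the counter
- tin1: round yellow tin with a red ring on its lid, a cylinder 58 mm in diameter and 34 mm high, about 0.12 kg; origin at the centre of its underside, z up through the lid. Two to four of the tins are there
- tin2: round yellow tin with a red ring on its lid, a cylinder 58 mm in diameter and 34 mm high, about 0.12 kg; origin at the centre of its underside, z up through the lid. Two to four of the tins are there
- tin3: round yellow tin with a red ring on its lid, a cylinder 58 mm in diameter and 34 mm high, about 0.12 kg; origin at the centre of its underside, z up through the lid. Two to four of the tins are there
- tin4: round yellow tin with a red ring on its lid, a cylinder 58 mm in diameter and 34 mm high, about 0.12 kg; origin at the centre of its underside, z up through the lid. Two to four of the tins are there
- honey_a: honey jar, amber glass, 60 mm across and 85 mm high, a bystander to the right of the plinth; origin at the centre of its underside
- honey_b: second honey jar, same size, a bystander to the right of the plinth; origin at the centre of its underside
Things that resemble listed ones, but are neither listed nor needed, are in the scene too. Leave any blue or pink look-alike of the tin1 alone.

How it is judged:
By the outcome, as a careful person would: the job done as asked, in the order asked, and still so for the second after the job is handed in, with the robot touching nothing.
Of tin1, tin2, tin3, tin4 only 2 to 4 are there at a start; the rules pass over those that are not, and their reading is None.
At some moment in a run one of tin1, tin2, tin3, tin4 may be knocked a few centimetres aside while the robot is not near it.
Once in a run the grip may slacken for a moment while it holds something.
It also fails if it takes over 210 s, if anything falls off the work surface, if the arm or the gripper's body presses on something with over 40 N, if the wrist force passes 120 N, or if a joint passes its speed limit or range.

## Working session

There is one attempt and no reset: what is moved stays moved. The work goes in short steps, each a Python script; the robot and the scene stay as the last script left them, time stands still between calls to the robot, and variables do not carry over. Pictures are saved under pics/ and viewed, at most 14 in all, crops included, and the job is handed in when it is done.

```bash
mkdir -p pics; ls
python3 - <<'E'
from station import env
import cv2
for n in("top","side"):
    cv2.imwrite(f"pics/{n}0.png",env.grab_frame(n)[:,:,::-1]); print(n,env.camera_info(n))
E
```

```text
pics
top {'vertical_fov': 44.4372056599371, 'cx': 319.18632652752257, 'cy': 240.0372968344308, 'pose': array([[-0.02335999, -0.99340855,  0.11222198,  0.37048153],
       [-0.99966257,  0.0219353 , -0.0139134 ,  0.03403021],
       [ 0.01136007, -0.11250913, -0.99358575,  1.54342637],
       [ 0.        ,  0.        ,  0.        ,  1.        ]])}
side {'vertical_fov': 44.7970827840608, 'cx': 312.3723070596994, 'cy': 239.81582560472233, 'pose': array([[ 0.95957308, -0.14908953,  0.23872958,  0.26022721],
       [-0.28107057, -0.46300562,  0.84060997, -0.99266455],
       [-0.01479301, -0.87372656, -0.48619242,  0.68016669],
       [ 0.        ,  0.        ,  0.        ,  1.        ]])}
```

View pics/top0.png

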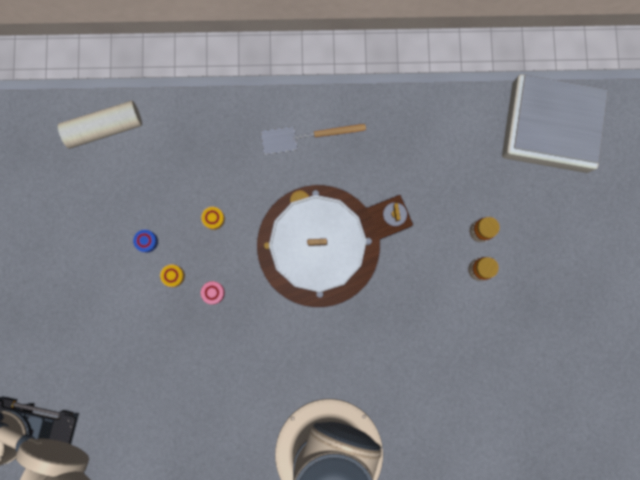

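View pics/side0.png

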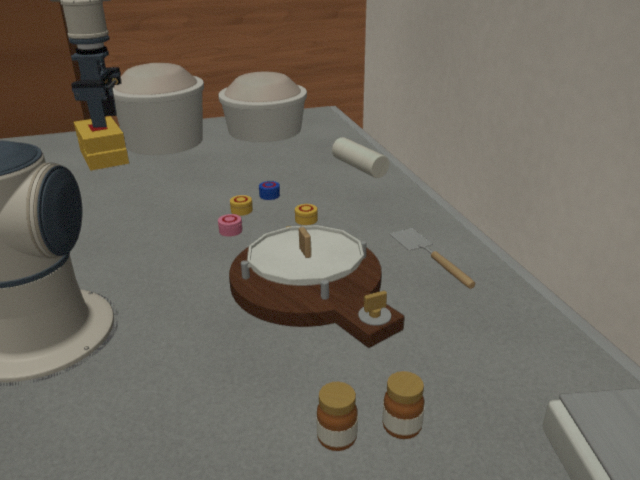

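The top view shows the stand at (319,243) with its brass leg at (267,245), the stud at (300,198) and the key at (396,213). The two yellow tins are at (212,217) and (171,276); the blue one at (145,241) and the pink one at (212,292) are look-alikes. I'll measure these and check an enlarged crop.

```bash
cat > h.py <<'E'
from station import env
import cv2, numpy as np
def ray(n,u,v):
    c=env.camera_info(n); f=240/np.tan(np.radians(c["vertical_fov"]/2)); P=c["pose"]
    return P[:3,3],P[:3,:3]@np.array([(u-c["cx"])/f,(v-c["cy"])/f,1])
def onz(n,u,v,z):
    o,d=ray(n,u,v); return (o+d*(z-o[2])/d[2])[:2]
def proj(n,p):
    c=env.camera_info(n); f=240/np.tan(np.radians(c["vertical_fov"]/2)); P=c["pose"]
    q=P[:3,:3].T@(np.array(p)-P[:3,3]); return np.array([c["cx"]+f*q[0]/q[2],c["cy"]+f*q[1]/q[2]])
def blobs(im,lo,hi,roi,amin=8):
    """HSV mask blobs in roi (u0,v0,u1,v1): list of (area,u,v,angle deg of long axis,L,W)"""
    u0,v0,u1,v1=roi; hsv=cv2.cvtColor(im[v0:v1,u0:u1],cv2.COLOR_RGB2HSV)
    m=cv2.inRange(hsv,np.array(lo),np.array(hi)); k,lab,st,ce=cv2.connectedComponentsWithStats(m)
    out=[]
    for i in range(1,k):
        if st[i,4]<amin: continue
        ys,xs=np.nonzero(lab==i); w,V=np.linalg.eigh(np.cov(np.c_[xs,ys].T)); 
        out.append((int(st[i,4]),*np.round(ce[i]+[u0,v0],1),round(np.degrees(np.arctan2(V[1,1],V[0,1])),1),*np.round(4*np.sqrt(np.maximum(w[::-1],0)),1)))
    return sorted(out,reverse=True)
def down(yaw):
    """tool down; tool y (closing line) at world angle yaw"""
    y=np.array([np.cos(yaw),np.sin(yaw),0]); z=np.array([0,0,-1.]); return np.c_[np.cross(y,z),y,z]
E
python3 - <<'E'
from h import *
im=env.grab_frame("top")
print("tins"); [print(b,onz("top",b[1],b[2],.034)) for b in blobs(im,(18,120,100),(35,255,255),(60,150,440,400))]
print("brown/brass"); [print(b) for b in blobs(im,(10,90,110),(30,255,255),(250,170,440,320),5)]
print("plinth"); [print(b) for b in blobs(im,(0,60,20),(20,255,105),(240,170,440,320),100)]
print("white"); [print(b,onz("top",b[1],b[2],.075)) for b in blobs(im,(0,0,170),(180,40,255),(250,170,380,320),100)]
a=cv2.resize(im[170:320,250:430],None,fx=4,fy=4,interpolation=cv2.INTER_CUBIC);cv2.imwrite("pics/cr1.png",a[:,:,::-1])
E
```

```text
tins
(249, np.float64(172.2), np.float64(275.5), np.float64(-173.3), np.float64(27.9), np.float64(26.3)) [0.45790908 0.39135615]
(234, np.float64(212.8), np.float64(218.0), np.float64(-147.3), np.float64(27.1), np.float64(25.9)) [0.60450441 0.2871714 ]
(109, np.float64(297.8), np.float64(195.2), np.float64(162.5), np.float64(18.3), np.float64(8.1)) [0.65980322 0.06588971]
(69, np.float64(395.9), np.float64(211.8), np.float64(85.9), np.float64(17.8), np.float64(6.4)) [ 0.61052545 -0.18853342]
(66, np.float64(170.7), np.float64(275.0), np.float64(0.0), np.float64(9.4), np.float64(9.1)) [0.45927665 0.39519191]
(65, np.float64(211.8), np.float64(217.0), np.float64(90.0), np.float64(9.2), np.float64(9.1)) [0.60718018 0.2897493 ]
(19, np.float64(265.8), np.float64(245.4), np.float64(85.7), np.float64(6.4), np.float64(4.0)) [0.53008533 0.15094291]
brown/brass
(138, np.float64(297.9), np.float64(195.1), np.float64(162.1), np.float64(19.4), np.float64(9.7))
(78, np.float64(396.0), np.float64(211.5), np.float64(84.0), np.float64(18.3), np.float64(7.3))
(61, np.float64(317.2), np.float64(241.6), np.float64(177.9), np.float64(18.8), np.float64(4.2))
(24, np.float64(265.7), np.float64(245.0), np.float64(88.6), np.float64(7.5), np.float64(4.3))
plinth
(4453, np.float64(330.6), np.float64(247.2), np.float64(154.6), np.float64(182.0), np.float64(138.6))
white
(6777, np.float64(317.2), np.float64(243.1), np.float64(146.4), np.float64(95.1), np.float64(94.7)) [0.52869931 0.01864078]
```

View pics/cr1.png

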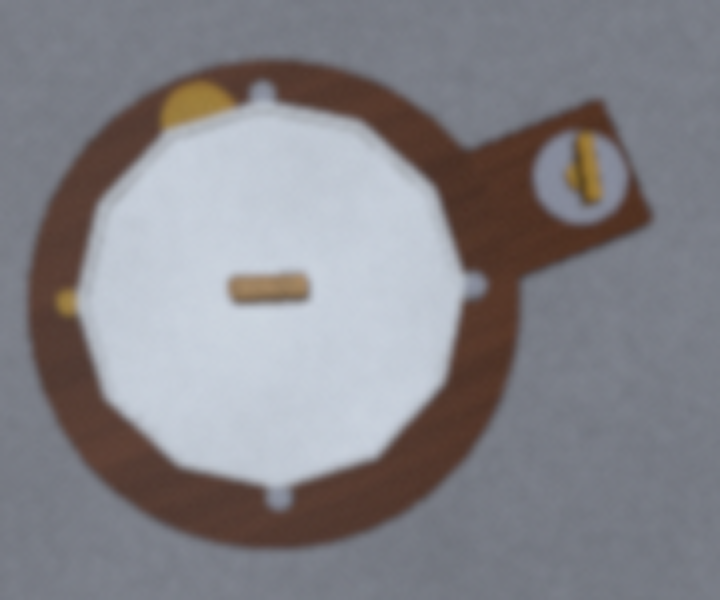

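Run:
```python
from h import *
c=lambda x,y,z: onz("top",250+(x+.5)/4-.5,170+(y+.5)/4-.5,z)
pc=c(273.5,303,.035); e=(c(600,98,.035)+c(652,218,.035))/2
print("plinth",pc,"earend",e,np.linalg.norm(e-pc),"yaw",np.degrees(np.arctan2(e[1]-pc[1],e[0]-pc[0]))+90)
k=c(580,177,.042);w=c(588,168,.083);print("key",k,w,"dist",np.linalg.norm(k-pc),np.linalg.norm(w-pc),"yaw",np.degrees(np.arctan2(*(k-pc)[::-1]))+90)
a=c(586,134,.083);b=c(593,202,.083);print("wing ang",np.degrees(np.arctan2(*(a-b)[::-1])),np.linalg.norm(a-b))
L=[c(66,302,.06),c(261,92,.065),c(474,286,.07),c(280,497,.065)]
print("legs",np.linalg.norm(L[0]-L[2]),np.linalg.norm(L[1]-L[3]),(L[0]+L[2])/2,(L[1]+L[3])/2,np.degrees(np.arctan2(*(L[0]-L[2])[::-1])),np.degrees(np.arctan2(*(L[3]-L[1])[::-1])))
h=c(270,288,.119);print("handle",h); a=c(232,290,.119);b=c(308,286,.119);print(np.degrees(np.arctan2(*(a-b)[::-1])),np.linalg.norm(a-b))
print("stud",c(197,115,.041))
```

```text
plinth [0.52705888 0.01629283] earend [ 0.6169475  -0.21527072] 0.24839815749596167 yaw 21.215277139811846
key [ 0.60389205 -0.18384185] [ 0.60313947 -0.18315428] dist 0.21437636919989142 0.21346523488709576 yaw 21.00216150479065
wing ang 3.632332919244327 0.04349497082923489
legs 0.2582432377984054 0.2580166423226225 [0.52971288 0.01898618] [0.5306438  0.01844781] 90.75167479077066 -178.64661180990495
handle [0.52758013 0.01920164]
91.76414852069509 0.04641163924719217
stud [0.65004515 0.06311675]
```

Run:
```python
from h import *
R=np.radians
x,y=.5285,.0195
for yaw in (1.2,181.2):
    print([np.round(env.solve_ik([x,y,.2],down(R(yaw+d))),2) if env.solve_ik([x,y,.2],down(R(yaw+d))) is not None else None for d in(0,-35,-70)])
env.move_pose([x,y,.2],down(R(1.2)))
print(env.read_state()["joints"])
im=env.grab_frame("top")
print("tins"); [print(b,onz("top",b[1],b[2],.034)) for b in blobs(im,(15,120,90),(35,255,255),(0,90,640,480),30)]
cv2.imwrite("pics/top1.png",im[:,:,::-1]);cv2.imwrite("pics/side1.png",env.grab_frame("side")[:,:,::-1]);s=env.read_state();print(s["time_s"],s["ft_force"])
```

```text
[array([-0.08,  0.37,  1.6 , -0.  ,  1.17, -0.1 ]), array([-0.08,  0.37,  1.6 , -0.  ,  1.17,  0.51]), array([-0.08,  0.37,  1.6 , -0.  ,  1.17,  1.12])]
[array([-0.08,  0.37,  1.6 , -0.  ,  1.17,  3.04]), array([-0.08,  0.37,  1.6 , -0.  ,  1.17, -2.63]), array([-0.08,  0.37,  1.6 , -0.  ,  1.17, -2.02])]
[-7.48506512e-02  3.74511870e-01  1.59983023e+00  1.50167118e-04
  1.16725525e+00 -9.70157974e-02]
tins
(359, np.float64(486.4), np.float64(267.6), np.float64(157.0), np.float64(21.9), np.float64(21.0)) [ 0.4598867  -0.41681281]
(355, np.float64(487.6), np.float64(227.5), np.float64(150.2), np.float64(21.7), np.float64(21.0)) [ 0.56409864 -0.42573425]
(268, np.float64(172.2), np.float64(275.6), np.float64(-170.2), np.float64(27.6), np.float64(25.9)) [0.45765303 0.39135494]
(252, np.float64(212.6), np.float64(217.8), np.float64(-145.8), np.float64(26.7), np.float64(25.4)) [0.60503949 0.28768691]
(81, np.float64(170.5), np.float64(275.1), np.float64(173.4), np.float64(10.3), np.float64(10.1)) [0.45903218 0.39570124]
(80, np.float64(211.5), np.float64(216.9), np.float64(0.0), np.float64(10.4), np.float64(9.9)) [0.60745899 0.29052431]
(77, np.float64(395.8), np.float64(211.6), np.float64(86.3), np.float64(17.9), np.float64(6.3)) [ 0.61105769 -0.18829276]
2.7333 [-0.93464093  0.02735613 -0.27055001]
```

View pics/top1.png

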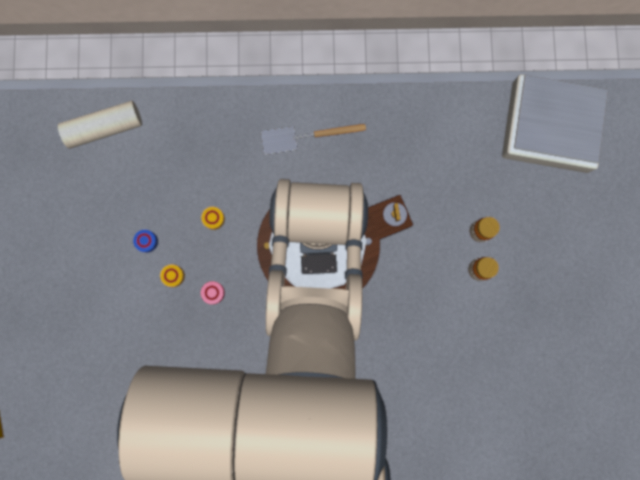

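View pics/side1.png

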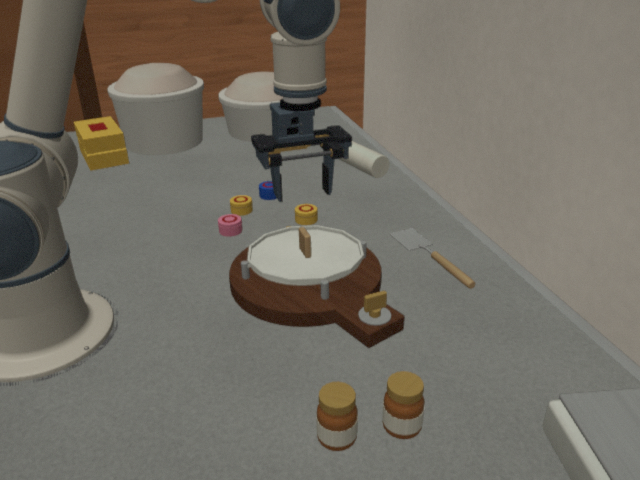

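Only two yellow tins are on the counter, at (171,275) and (212,217); the square yellow box far left is décor. The gripper is above the handle, so I'll grip and turn.

Run:
```python
from h import *
R=np.radians
x,y=.5285,.0195; px,py=.5275,.0168
def st(t): s=env.read_state(); print(t,round(s["time_s"],1),np.round(s["ee_pos"],4),np.round(s["ft_force"],1),np.round(s["ft_torque"],2),round(s["grip_width"],4),round(float(np.max(s["gripper_force"])),1))
print(env.move_straight([x,y,.083],feed=.12,max_force=8)); st("down")
env.grab(30); st("grab")
env.move_straight([x,y,.086],feed=.02); st("lift")
for i in range(1,9):
    t=i/8; env.move_pose([x+(px-x)*t,y+(py-y)*t,.086],down(R(1.2-70*t))); st(i)
cv2.imwrite("pics/side2.png",env.grab_frame("side")[120:400,180:460,::-1].repeat(2,0).repeat(2,1))
```

```text
False
down 3.9 [0.5289 0.0195 0.0836] [ 0.6  0.1 -0.7] [-0.07  0.06 -0.  ] 0.0911 0.0
grab 5.0 [0.5287 0.0195 0.083 ] [ 0.9  0.3 -1.3] [-0.07 -0.14 -0.08] 0.0139 30.0
lift 5.3 [0.5283 0.0195 0.0859] [ 0.9 -0.5 -5.2] [-0.16 -0.01  0.03] 0.0138 30.0
1 5.6 [0.5282 0.0192 0.0859] [ 0.1  0.7 -4.6] [-0.12  0.05 -0.01] 0.0137 30.0
2 5.9 [0.5282 0.0188 0.0859] [-0.2 -0.1 -5.2] [-0.13  0.05 -0.02] 0.0138 30.0
3 6.1 [0.5281 0.0185 0.086 ] [ 0.1  0.6 -5.6] [-0.15  0.12  0.05] 0.0139 30.0
4 6.4 [0.528  0.0182 0.086 ] [-0.3  0.8 -5. ] [-0.14  0.15  0.01] 0.0138 30.0
5 6.7 [0.5278 0.0178 0.086 ] [ 0.2 -0.2 -5.8] [-0.1   0.15  0.04] 0.014 30.0
6 7.0 [0.5277 0.0175 0.086 ] [-0.3  0.4 -5.5] [-0.09  0.13  0.02] 0.0137 30.0
7 7.2 [0.5272 0.0176 0.0861] [-3.5  2.3  0.7] [0.9  0.29 0.49] 0.0138 30.0
8 7.5 [0.5279 0.0167 0.0862] [ 1.4 -3.3 -3.1] [-0.48 -0.29 -0.03] 0.0138 30.0
```

View pics/side2.png

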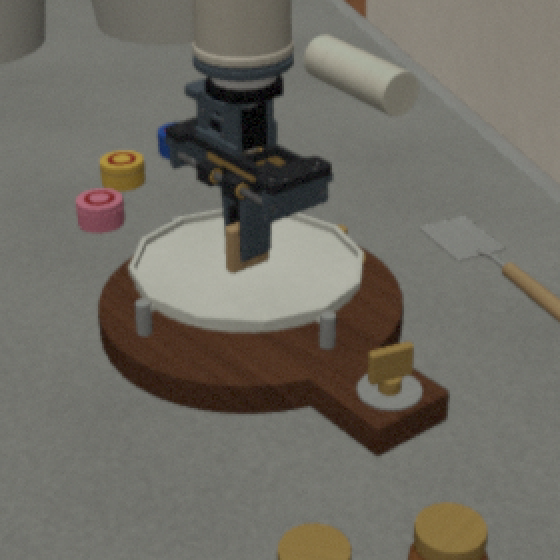

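The stand has turned and its brass leg has climbed the flank at the far right. I'll lower it, release and check from above.

Run:
```python
from h import *
print(env.move_straight([.5275,.0168,.082],feed=.02,max_force=10)); s=env.read_state(); print(s["ee_pos"],s["ft_force"])
env.grab(4); env.wait(.3)
env.release(); env.move_straight([.5275,.0168,.2],feed=.15)
k=np.array([.6042,-.184]); R=np.radians
# go above key
env.move_pose([*k,.2],down(R(3.6+90)))
for yaw in(93.6,-86.4): print(env.solve_ik([*k,.05],down(R(yaw))))
env.wait(.3)
im=env.grab_frame("top"); a=cv2.resize(im[170:320,230:410],None,fx=4,fy=4,interpolation=cv2.INTER_CUBIC);cv2.imwrite("pics/cr2.png",a[:,:,::-1])
s=env.read_state();print(s["time_s"],s["joints"])
```

```text
True
[0.52738435 0.01675672 0.08269604] [-0.67969564 -0.58046571  3.29164509]
[-3.90116776e-01  6.87900427e-01  1.48552729e+00 -4.44089210e-16
  9.68164937e-01 -2.02374496e+00]
[-3.90116776e-01  6.87900427e-01  1.48552729e+00 -4.44089210e-16
  9.68164937e-01  1.11784770e+00]
13.5917 [-3.90047548e-01  5.15616364e-01  1.34582598e+00  1.03284788e-05
  1.28012184e+00 -2.02366764e+00]
```

View pics/cr2.png

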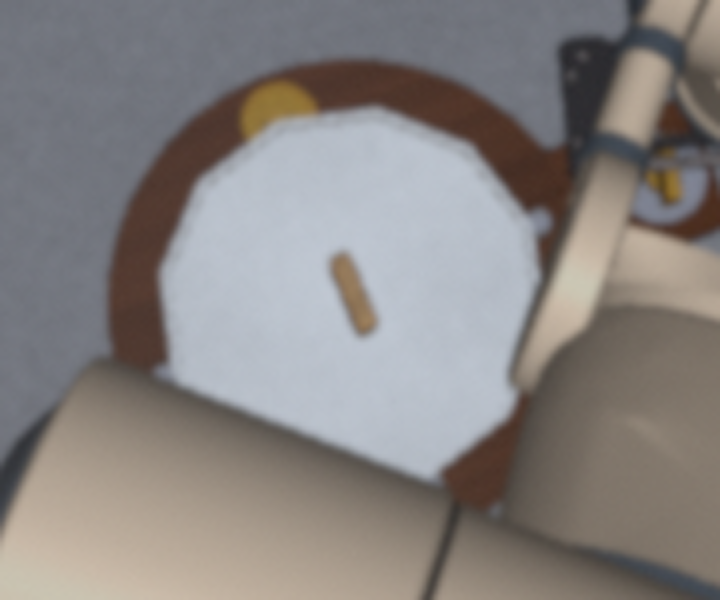

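The legs at crop (541,222) and (163,372) put the stand's yaw at about 21.6° against the stud's 21.1°. The handle is central and the brass leg is over the stud. Next is the key.

Run:
```python
from h import *
R=np.radians; k=np.array([.6042,-.184])
def st(t): s=env.read_state(); print(t,round(s["time_s"],1),np.round(s["ee_pos"],4),np.round(s["ft_force"],1),np.round(s["ft_torque"],2),round(s["grip_width"],4),round(s["joints"][5],3)); return s
print(env.move_straight([*k,.050],feed=.12,max_force=8)); st("down")
env.grab(30); s=st("grab")
def turn(end,step):
    q=np.array(env.read_state()["joints"]); t0=None
    while q[5]<end-1e-6:
        q[5]=min(q[5]+step,end); env.set_joints(q); s=st("t")
        tz=abs(s["ft_torque"][2])
        if tz>.45: print("stop"); return True
turn(3.0,.5)
env.release(); st("open")
q=np.array(env.read_state()["joints"]); q[5]-=np.pi
p=env.read_state()["ee_pos"]
env.move_straight([*k,.11],feed=.15)
q2=np.array(env.read_state()["joints"]); q2[5]-=np.pi; env.set_joints(q2)
env.move_straight([*k,.050],feed=.12,max_force=8)
env.grab(30); st("regrab")
turn(1.3,.35)
```

```text
False
down 15.0 [ 0.6046 -0.1842  0.0507] [ 0.6 -0.2  0.5] [ 0.02 -0.   -0.01] 0.0914 -2.024
grab 16.2 [ 0.605  -0.1855  0.0511] [-3.3 -8.7 12.8] [-1.63  0.46  0.07] 0.0096 -2.024
t 16.8 [ 0.605  -0.1856  0.0512] [-0.7 -0.5  2. ] [-0.06  0.04 -0.07] 0.0099 -1.527
t 17.3 [ 0.605  -0.1855  0.0512] [-0.8  0.3  3.1] [-0.1   0.01 -0.07] 0.0101 -1.029
t 17.9 [ 0.6051 -0.1855  0.0512] [0.3 0.5 2.5] [-0.18 -0.   -0.1 ] 0.01 -0.529
t 18.5 [ 0.6052 -0.1855  0.0512] [ 0.7 -0.2  3. ] [-0.22 -0.08 -0.07] 0.0098 -0.029
t 19.0 [ 0.6052 -0.1856  0.0512] [ 2.8 -1.   3. ] [-0.25 -0.13 -0.04] 0.0097 0.471
t 19.6 [ 0.6052 -0.1857  0.0512] [ 3.7 -1.   3.1] [-0.38 -0.19  0.01] 0.0096 0.971
t 20.2 [ 0.6052 -0.1857  0.0512] [ 4.7 -2.8  3.6] [-0.61 -0.16 -0.06] 0.0105 1.471
t 20.7 [ 0.6051 -0.1857  0.0512] [ 3.5 -4.1  2.9] [-0.48 -0.11  0.02] 0.0096 1.972
t 21.3 [ 0.605  -0.1857  0.0512] [ 3.4 -4.2  3.3] [-0.41 -0.18 -0.04] 0.0096 2.472
t 21.9 [ 0.605  -0.1857  0.0512] [ 2.  -3.9  4.5] [-0.45 -0.19 -0.06] 0.01 2.97
t 22.1 [ 0.605  -0.1857  0.0512] [ 1.8 -4.4  2.4] [-0.5  -0.23 -0.02] 0.0099 2.993
open 23.4 [ 0.605  -0.1855  0.0511] [ 0.6 -0.2 -0.2] [0.07 0.1  0.  ] 0.0913 3.0
regrab 28.6 [ 0.6054 -0.1845  0.0512] [ 1.5 -0.6 13.3] [-0.17  0.1   0.09] 0.0098 -0.14
t 29.0 [ 0.6057 -0.1847  0.0512] [ 4.1 -1.3 -0.9] [-0.27 -0.27 -0.03] 0.0097 0.206
t 29.4 [ 0.606  -0.1849  0.0513] [ 5.2 -3.8 -2.9] [-0.62 -0.51 -0.06] 0.0098 0.557
t 29.9 [ 0.6062 -0.1853  0.0513] [ 6.3 -6.  -4.5] [-1.05 -0.5   0.02] 0.0098 0.907
t 30.3 [ 0.6062 -0.1856  0.0513] [ 5.7 -9.  -5.7] [-1.5  -0.48 -0.  ] 0.0099 1.257
t 30.6 [ 0.6062 -0.1857  0.0513] [ 5.7 -9.3 -4.4] [-1.52 -0.46 -0.05] 0.0099 1.297
```

Run:
```python
from h import *
q=np.array(env.read_state()["joints"])
for i in range(10):
    q[5]+=.06; env.set_joints(q); s=env.read_state(); print(np.round(s["joints"][5],3),np.round(s["ft_torque"],2),round(s["grip_width"],4))
    if abs(s["ft_torque"][2])>.4: break
```

```text
1.353 [-0.26  0.08 -0.04] 0.0101
1.413 [-0.55  0.09 -0.11] 0.0101
1.474 [-0.65  0.13  0.02] 0.0095
1.534 [-0.74  0.18 -0.06] 0.0101
1.593 [-0.84  0.08  1.  ] 0.0113
```

The key hit its stop: torque jumped to 1.0 N m at j6 ≈ 1.57, where about 1.54 was expected. I'll release it, locate the tins afresh and pick the first.

```bash
cat >> h.py <<'E'
def st(t): s=env.read_state(); print(t,round(s["time_s"],1),np.round(s["ee_pos"],4),np.round(s["ft_force"],1),round(s["grip_width"],4),np.round(np.max(s["gripper_force"]),1)); return s
def tins():
    im=env.grab_frame("top"); out=[]
    for b in blobs(im,(18,120,100),(35,255,255),(0,90,265,470),30):
        if b[4]<13: print("tin",b[:3],onz("top",b[1],b[2],.034)); out.append(onz("top",b[1],b[2],.034))
    return im,out
def best(p,yaw):
    """of the two half-turn grasps the one with least joint-6 angle"""
    c=[(abs(j[5]),a) for a in (yaw,yaw+np.pi) for j in [env.solve_ik(p,down(a))] if j is not None]
    return down(min(c)[1])
def pick(p,yaw):
    R=best([*p,.15],yaw); env.move_pose([*p,.15],R)
    print(env.move_straight([*p,.012],feed=.12,max_force=8)); env.grab(25); st("grab")
    env.move_straight([*p,.2],feed=.15); return st("up")["grip_width"]
def place(p,yaw):
    env.move_pose([*p,.2],best([*p,.2],yaw)); st("over")
    env.move_straight([*p,.09],feed=.1); print(env.move_straight([*p,.077],feed=.02,max_force=4)); st("low")
    env.release(); env.move_straight([*p,.2],feed=.12); st("free")
E
python3 - <<'E'
from h import *
env.release(); p=env.read_state()["ee_pos"]; env.move_straight([p[0],p[1],.2],feed=.15)
env.move_pose([.45,.2,.25],best([.45,.2,.25],0))
im,t=tins(); cv2.imwrite("pics/top2.png",im[:,:,::-1])
print([b for b in blobs(im,(15,110,90),(35,255,255),(370,190,420,240),20)])
A=min(t,key=lambda q:np.linalg.norm(q-[.459,.395]))
if pick(A,np.radians(143))>.05: place([.528-.065*.3665,.0175+.065*.93],np.radians(21.5))
im,t=tins()
E
```

```text
tin (64, np.float64(201.0), np.float64(219.2)) [0.60202276 0.3176746 ]
[(74, np.float64(396.2), np.float64(211.3), np.float64(112.8), np.float64(19.8), np.float64(5.5))]
False
grab 38.6 [0.6021 0.3177 0.0121] [-0.9 -0.2  2.1] 0.0572 25.0
up 40.0 [0.6016 0.3175 0.199 ] [-0.2  0.7 -0.9] 0.0576 25.0
over 41.3 [0.5046 0.0783 0.1999] [0.8 0.2 0.4] 0.0576 25.0
True
low 43.1 [0.5041 0.0779 0.0789] [ 0.6 -0.   3.8] 0.0574 25.0
free 45.0 [0.5038 0.0779 0.1994] [-0.  -0.9 -1.5] 0.0914 0.0
tin (66, np.float64(170.7), np.float64(275.0)) [0.45927665 0.39519191]
```

View pics/top2.png

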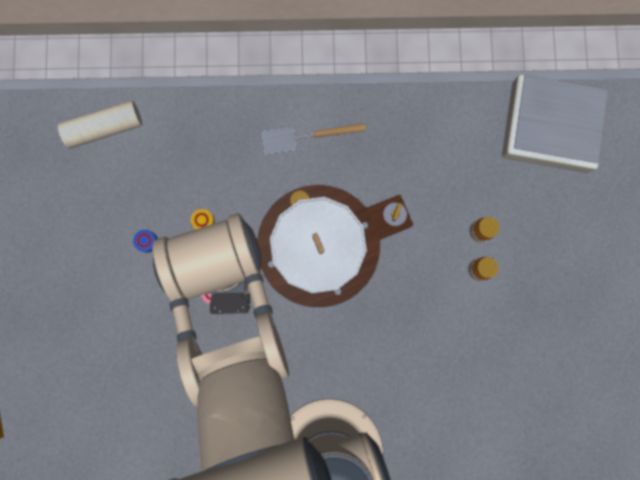

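The other tin had been knocked from (212,217) to (201,219). The fresh look caught that, and it's now on the tray. The key's wing lies near -22°, where about -20° was expected. Now the second tin.

Run:
```python
from h import *
im,t=tins(); A=t[0]
if pick(A,np.radians(143))>.05: place([.528+.065*.3665,.0175-.065*.93],np.radians(21.5))
env.move_pose([.3,.45,.3],best([.3,.45,.3],0)); env.wait(.5); st("end")
T=env.grab_frame("top");S=env.grab_frame("side")
a=cv2.resize(T[170:320,250:430],None,fx=3,fy=3,interpolation=cv2.INTER_CUBIC)
b=cv2.resize(S[190:340,210:410],None,fx=3,fy=3,interpolation=cv2.INTER_CUBIC)
cv2.imwrite("pics/fin_t.png",a[:,:,::-1]);cv2.imwrite("pics/fin_s.png",b[:,:,::-1])
tins()
```

```text
tin (66, np.float64(170.7), np.float64(275.0)) [0.45927665 0.39519191]
False
grab 48.4 [0.4593 0.3952 0.0121] [-0.5 -1.2  2. ] 0.0576 25.0
up 49.8 [0.4589 0.3949 0.1992] [ 0.4 -0.4 -2. ] 0.0577 25.0
over 51.5 [ 0.5519 -0.0424  0.1999] [ 0.8  0.3 -0.8] 0.0576 25.0
True
low 53.3 [ 0.5517 -0.043   0.0789] [-0.4  0.2  6.8] 0.0576 25.0
free 55.1 [ 0.5514 -0.0429  0.1993] [-0.8 -0.2  0.1] 0.0912 0.0
end 57.7 [0.3001 0.45   0.3   ] [-0.4 -0.3 -0. ] 0.0914 0.0
```

View pics/fin_t.png

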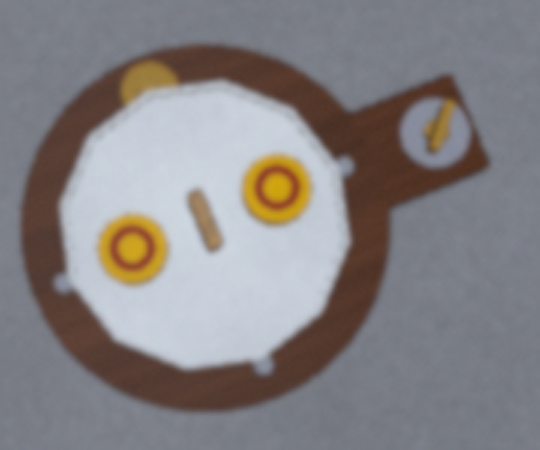

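View pics/fin_s.png

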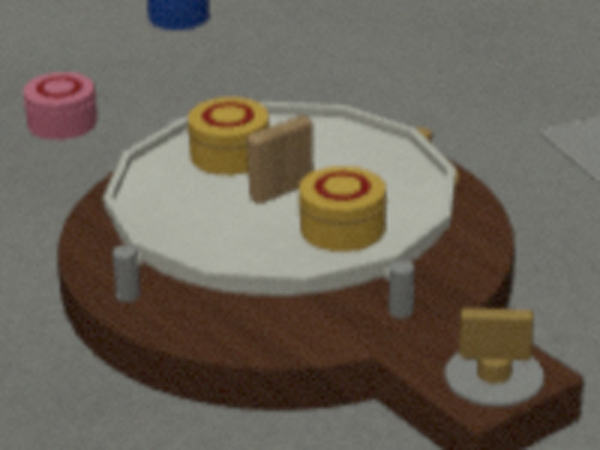

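Run:
```python
from h import *
c=lambda x,y,z: onz("top",250+(x+.5)/3-.5,170+(y+.5)/3-.5,z)
for z in(.06,.068):
    l,r,b=c(64,284,z),c(347,166,z),c(264,366,z); m=(l+r)/2; d=l-r
    yaw=np.arctan2(d[1],d[0])-np.pi/2; print(z,m,np.degrees(yaw),np.linalg.norm(d),np.linalg.norm(m-b),"brass",m+.128*np.array([np.cos(yaw),np.sin(yaw)]),2*m-b)
print("stud",c(149.5,90,.036)); p=np.array([.527,.0165]);a=np.radians(21.1);print(p+.128*np.array([np.cos(a),np.sin(a)]))
```

```text
0.06 [0.52648546 0.01555334] 21.46632139754213 0.2597903261732567 0.12863276408570343 brass [0.64560646 0.06239548] [0.64670912 0.06129892]
0.068 [0.52564414 0.01565298] 21.466321397542156 0.25838929768433083 0.12793905785827003 brass [0.64476514 0.06249513] [0.64521945 0.06115186]
stud [0.64753266 0.06165497]
[0.64641805 0.06257959]
```

The brass foot is within about 2 mm of the stud centre and the stand is level. Both tins lie flat, and no others are on the counter.

```bash
python3 -c "
from station import env
print(env.job_done())"
```

```text
the job is handed in; nothing more can be done
None
```

The job is handed in with no verdict shown: the stand is turned onto its stud and level, both yellow tins lie lid up on the tray, the key is wound to its stop, and the honey jars were not touched.

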